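# Fasten the ring-light arm to its stand with the quarter-turn thumbscrew

## Robot

A 6-joint arm with a two-finger parallel gripper is mounted at the origin on the work surface. World frame = base frame: x ahead of the robot, y to its left, z up, the work surface at z = 0. Lengths are in m, angles in rad, forces in N, time in s.
With the tool pointing down it reaches from about 0.35 to 0.85 m from the base axis. Payload 8.1 kg.
Tool frame: the origin (TCP) lies on the centre line of the jaws, within the pads' length; the fingertips stand 11 mm ahead of it and the grasp point (between the pads) lies 8 mm behind it; x points along the fingers, y is the direction in which the jaws open and shut, and the axes are right-handed (so a half turn about x gives the same grasp; the last joint's range is limited). The gripper opens to 85 mm and grips with 20 to 120 N. Pads are 22 mm wide; open, the fingers measure 114 mm over their backs; the gripper's body (76 mm by 85 mm) begins 54 mm behind the grasp point. The pads swing forward as they close: fully open they stand 13 mm farther back than shut.
Start: joints at [-1.214, 0.13, 1.488, -0, 1.523, -0.085], TCP at [0.257, -0.542, 0.242] pointing down, gripper open.
Joint ranges: [-2.96, 2.96], [-0.89, 2.26], [0.02, 2.5], [-1.34, 4.48], [0, 2.73], [-2.66, 2.66]. Speed limits (rad/s): [2.39, 2.39, 2.79, 3.14, 3.14, 3.14].

## Interface

Orientations are given as a unit quaternion [x, y, z, w].
In Python, from workcell import manip, optics gives the robot as it stands. The module is installed in compiled form; this text tells all that it offers.
- The arm moves only by the tool arm_command, never from a script. Its argument "moves" is a list of rows, each a list of 5 numbers: the shift along the tool's x, y, z in mm, then the turn about the tool's x in degrees, then the closure in counts, from 0 (fully open) to 255 (shut). A call has 1 to 10 rows; each row is the pose to reach, as a shift and turn from the pose commanded when the call began, along the tool's axes at that moment; what a row does not reach only later rows make up. A row lasts 1/12 s, in which the tool goes at most 41.7 mm and 7.16 degrees, less where a joint would pass 70% of its speed; a pose out of reach is approached as far as the arm can. A call with a gripper value outside its range is refused whole. The fingers move at their own pace and stop on an object; "newtons" is the grip in N (left out, the last holds). Time passes only in rows, so rows that repeat a pose let the fingers close. It gives the time, the measured TCP pose, the force and the opening at its end, in the units of the state.
- manip.read_state(): the state, without advancing time (a new reading comes with each control period).
- optics.camera(name): name is "side" or "top" or "wrist"; returns a dict with "color" (480x640x3 uint8, blue, green, red), "depth" (480x640 float32, m along the optical axis (not along the pixel's ray), 0 where there is no reading), "fx", "fy", "cx", "cy" (pixels), "k1" (the pictures are not rectified: a ray, as slopes to the right and down, at radius r is drawn at 1 + k1 r^2 times it, then the intrinsics apply), "T" (4x4, takes a point from camera to world coordinates); the wrist camera has in their place "mount" (4x4, takes a point from camera to tool coordinates, whose origin is the TCP and whose axes are the tool frame's). Camera axes: x right, y down, z forward; pixel columns grow to the right and rows downward; lengths in m; the calibration is good to about 2 mm. A picture is of the moment at which its call begins: read the wrist's pose just before it.
- manip.close_job(): hands the job in, once; it reports no verdict.
The state is a dict: "clock": time; "joints": joint angles; "qvel": joint speeds; "joint_torque": joint torques, N m; "ee_pos": TCP position; "orientation": TCP orientation; "force": force on the tool from outside, world axes, zero at the start; "ft_torque": the same for the moment, N m; "opening": finger opening in m.
Only numpy, scipy, OpenCV 4.12 (cv2) and the standard library are available. Lean on these libraries where they do the work, as an engineer would, in place of code of your own. Each camera call takes 0.05 s, during which the arm holds its last target.

## Task

On the lab bench, push the ring-light arm fully home along the guide of its stand so that its hole lies over the hole in the stand. Then take the thumbscrew with the flat fin head from the white rack, put it down through both holes, and, pressing lightly, turn it clockwise until its tip drops into the hidden slot and its collar lies flush on the arm; keep turning clockwise until the fin is in line with the arm, then let go. Never press the screw hard, and leave the other screw and the rest of the bench as they are.

Things in the scene. Friction and masses are not known exactly. Their poses are not given: they have to be found in the camera images.
- stand: Grey cast stand of the ring light, fixed to the bench, position differs each time. Origin: centre of its underside. Foot 120 (x) x 170 (y) x 14 mm high; on it a block 70 (x) x 150 (y) mm whose flat top is 60 mm above the bench. Two low steel guide rails (tops 66 mm up) run along its y axis, with the light's arm between them.
- stand_hole (a point): Mouth centre of the upright hole in the stand's top (60 mm above the bench, at stand y = -30 mm, x = 0), 20 mm across, countersunk 1.5 mm. Covered by the arm.
- slot (a point): On the hole's axis, 16 mm below its mouth: top of a hidden steel receiver with a slot 5.6 mm wide, 12 mm deep, for the screw's flat tip. At the start the slot points somewhere from 29 to 120 degrees anticlockwise (from above) of the arm's length. Once caught, it turns clockwise with the screw (friction 0.1 N m) to a stop, met when the fin is about in line with the arm. Axes: the stand's.
- bar (a joint): How far the ring-light arm is pulled out, m: 0 = fully home against its stop (holes in line), grows along the stand's +y, at most 0.06. It slides with about 3 N of friction and stays put. The arm is a flat aluminium bar 36 x 255 x 8 mm along the stand's y axis, its top 68 mm above the bench; a white ring light 96 mm across is at its +y end, 120 mm beyond the knob.
- bar_hole (a point): Centre of the hole in the arm, at the arm's top face (68 mm above the bench); 21 mm across, straight through, countersunk 1.5 mm. Its z axis points up, its y axis lies along the arm, away from the stand's stop.
- bar_knob (a point): Push knob upright on the arm, 105 mm from its hole towards the ring light: black post 16 mm across, standing 34 mm up from the arm's top (top 102 mm above the bench; 22 mm wide flange in its lowest 4 mm). The point is on its axis, 90 mm above the bench.
- rack: White plastic block 130 (x) x 50 (y) x 45 mm high, fixed, position differs each time; origin at the centre of its underside. Two upright holes 21 mm across at x = -40 and +40 mm hold one screw each, which one where differs.
- screw_fin (a point): Centre of the flat fin head of the steel thumbscrew to be used: 30 mm long (x axis) x 10 mm thick (y) x 36 mm high; grip it across the thickness. z points from the tip to the head. The collar's underside is 22 mm below, the end of the tip 53 mm below. It weighs about 90 g and stands loosely upright in the rack, its collar on the rack's top, turned at random.
- screw: The same thumbscrew; origin at the end of its tip, on its axis; axes as at the fin. From the head down: fin, round collar 30 mm across and 4 mm thick, round shank 18 mm across and 22 mm long, flat tip 18 mm (x, like the fin) x 4 mm (y) x 9 mm long with a square end.
- screw_collar (a point): Centre of the underside of the thumbscrew's collar, which comes to lie on the arm's top. Resting on the receiver with the slot not yet found, it stands 7 mm above the arm.
- screw_tip (a point): End of the thumbscrew's flat tip, on its axis.
- knob_screw_c (a point): Half-way up the other steel screw, which stays in the rack: a short screw with a round knob 28 mm across and 16 mm high over a plain shank 17 mm across, 20 mm long. Not to be used.
- notes: Block of note paper 60 x 60 x 35 mm, bystander, loose; origin under its centre.
- dishes: Stack of round clear dishes 92 mm across, 75 mm high, bystander, loose; origin under its centre.
- bottle: Clear bottle with blue cap, 70 mm across, 110 mm high, bystander, loose; origin under its centre.
- dish: One lidded glass-clear dish lying flat, 94 mm across, 15 mm high, bystander, loose; origin under its centre.
- mug: White mug 76 mm across, 90 mm high, bystander, loose; origin under its centre.
Mind the look-alikes: they are no part of the job. Leave any orange or purple look-alike of the screw alone.

How it is judged:
On the way, in this order (a step that is already met when the one before it is completed fails the run):
1. the arm is pushed fully home, so that the holes are in line (value of joint bar below 0.0025 m), for 0.2 s.
2. the fin-headed thumbscrew stands through the arm's hole into the stand's hole (value of joint bar below 0.0025 m and z of screw_tip in the frame of stand_hole below -0.008 m and horizontal distance between screw_tip and stand_hole below 0.004 m and angle between screw_fin's own z axis and vertical below 0.12 rad), for 0.1 s.
3. the tip has dropped into the slot, the collar is flush on the arm (value of joint bar below 0.0025 m and z of screw_collar in the frame of bar_hole below 0.0025 m and horizontal distance between screw_tip and stand_hole below 0.004 m and angle between screw_fin's own z axis and vertical below 0.12 rad), for 0.1 s.
At the end, for the whole second after the job is handed in: Arm home (within 2.5 mm of its stop); thumbscrew upright (within 0.12 rad) through both holes, its tip within 4 mm of the stand hole's axis, its collar flush on the arm (within 2.5 mm), its fin in line with the arm within 0.3 rad (17 degrees), at rest and let go (all of step 3 and angle between the x axis of screw_fin and the y axis of bar_hole, either way round below 0.3 rad and linear speed of screw below 0.02 m/s); the robot touches nothing.
It fails at once if the thumbscrew is pressed or wrenched against the stand or the arm with more than 30 N (contact force between screw and stand above 30 N).
It fails at once if a bystander (other screw, note block, dishes, bottle, mug, single dish) is moved by more than 20 mm (distance of any of knob_screw_c, notes, dishes, bottle, mug, dish from where it was at the start of the episode above 0.02 m).
It also fails if it takes over 72 s, if anything falls off the work surface, if the arm or the gripper's body presses on something with over 40 N, if the wrist force passes 120 N, or if a joint passes its speed limit or range.

## Working session

There is one attempt and no reset: what is moved stays moved. The work goes in short steps, Python scripts to look and compute and a tool call to move; the robot and the scene stay as the last step left them, time stands still between calls to the robot, and variables do not carry over. Pictures are saved under pics/ and viewed, and the job is handed in when it is done.

Besides the shell and the picture viewer there is one more tool, called after "Emit:" by a JSON object that holds its "op" and its "data", one argument or row to a line. arm_command: Moves the arm, as the interface text tells. Its arguments: {"type":"object","properties":{"moves":{"type":"array"},"newtons":{"type":"number"}},"required":["moves"]}

```bash
mkdir -p pics; cat > h.py <<'E'
import numpy as np, cv2
from workcell import manip, optics
from scipy.spatial.transform import Rotation as R
def Tt(s):
    T=np.eye(4);T[:3,:3]=R.from_quat(s['orientation']).as_matrix();T[:3,3]=s['ee_pos'];return T
def grab(name,save=None):
    s=manip.read_state();c=optics.camera(name)
    if 'T' not in c or name=='wrist': c['T']=Tt(s)@c['mount']
    c['s']=s
    if save:
        cv2.imwrite('pics/%s.png'%save,c['color']); np.savez('pics/%s.npz'%save,**{k:v for k,v in c.items() if k not in('s','mount')})
    return c
def load(n): return {k:v for k,v in np.load('pics/%s.npz'%n).items()}
def ray(c,u,v):
    xd=np.array([(u-c['cx'])/c['fx'],(v-c['cy'])/c['fy']],float);x=xd.copy()
    for _ in range(20): x=xd/(1+c['k1']*(x@x))
    d=np.array([x[0],x[1],1.]);return c['T'][:3,3],c['T'][:3,:3]@d
def onz(c,u,v,z):
    o,d=ray(c,u,v);return o+d*(z-o[2])/d[2]
def proj(c,p):
    q=np.linalg.inv(c['T'])@np.append(p,1);x=q[:2]/q[2];x=x*(1+c['k1']*(x@x));return c['fx']*x[0]+c['cx'],c['fy']*x[1]+c['cy']
def dpt(c,u,v):
    o,d=ray(c,u,v);return o+d*c['depth'][int(v),int(u)]
E
python3 - <<'E'
from h import *
for n in('side','top','wrist'):
    c=grab(n,n+'0');print(n,c['T'].round(3).tolist(),c['fx'],c['k1'])
s=manip.read_state();print(s)
E
```

```text
side [[0.937, -0.203, 0.285, 0.298], [-0.349, -0.578, 0.737, -0.735], [0.015, -0.79, -0.612, 0.71], [0.0, 0.0, 0.0, 1.0]] 444.53107908478717 -0.08072282262493997
top [[-0.024, -0.986, 0.162, 0.391], [-1.0, 0.021, -0.024, 0.013], [0.02, -0.163, -0.986, 1.151], [0.0, 0.0, 0.0, 1.0]] 509.4838528390378 0.041946701231922685
wrist [[0.428, -0.87, -0.246, 0.318], [-0.904, -0.413, -0.115, -0.513], [-0.002, 0.271, -0.963, 0.374], [0.0, 0.0, 0.0, 1.0]] 407.30478893766616 -0.04233230265135361
{'clock': 0.15, 'joints': array([-1.21440870e+00,  1.31028471e-01,  1.48903263e+00,  5.97746378e-06,
        1.52301081e+00, -8.53899297e-02]), 'qvel': array([ 3.83910206e-04, -1.03304767e-03, -3.12978189e-03,  8.50129907e-05,
        4.51676246e-04, -1.40978291e-04]), 'joint_torque': array([ 3.09908264e-04, -5.70065439e+01, -5.01157415e+01, -2.61897258e-04,
        9.65882849e-03, -3.99493490e-05]), 'ee_pos': array([ 0.25641094, -0.54199369,  0.24145911]), 'orientation': array([-0.68985756, -0.15544325,  0.68999467, -0.15440627]), 'force': array([ 0.11051412,  0.86249195, -0.10026009]), 'ft_torque': array([-0.02359048,  0.00632296,  0.03819831]), 'opening': 0.08537341641047051}
```

View pics/top0.png

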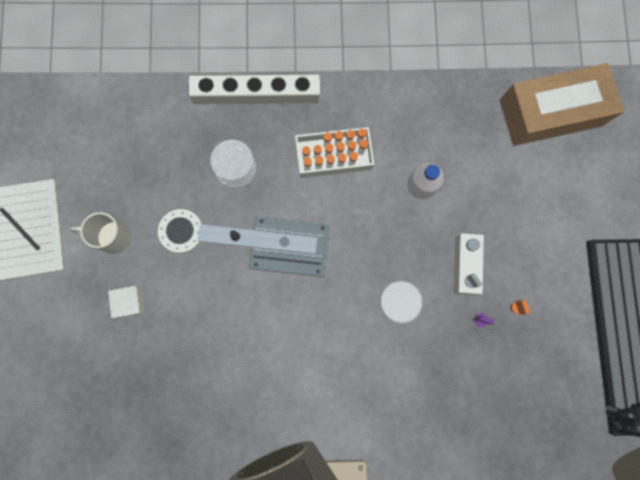

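View pics/side0.png

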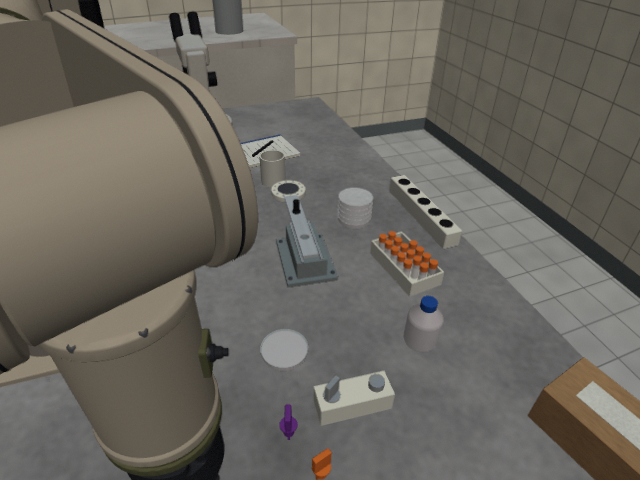

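The top view shows the stand at about (288,247), its knob at (235,236) and the ring at (180,230). The rack is at about (471,264), with the fin screw at (474,281) and the knob screw at (473,244). Orange and purple decoys lie near (520,308) and (484,320). I'll zoom in next.

```bash
python3 - <<'E'
from h import *
c=load('top0');im=c['color']
a=cv2.resize(im[200:300,150:340],None,fx=4,fy=4,interpolation=cv2.INTER_CUBIC)
b=cv2.resize(im[215:335,430:540],None,fx=4,fy=4,interpolation=cv2.INTER_CUBIC)
cv2.imwrite('pics/a.png',a);cv2.imwrite('pics/b.png',b)
for u,v in [(474,281),(473,244),(235,236),(288,242),(284,260),(180,212),(471,263)]:
    print(u,v,dpt(c,u,v).round(4))
E
```

```text
474 281 [ 0.4755 -0.3423  0.0834]
473 244 [ 0.5579 -0.3543  0.059 ]
235 236 [0.5788 0.1568 0.1013]
288 242 [0.5702 0.048  0.0625]
284 260 [0.536  0.0587 0.0251]
180 212 [0.6409 0.2805 0.0633]
471 263 [ 0.5177 -0.3504  0.0482]
```

View pics/a.png

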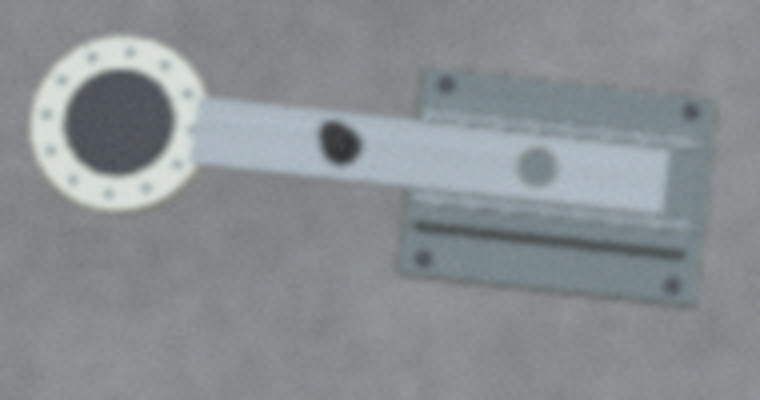

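View pics/b.png

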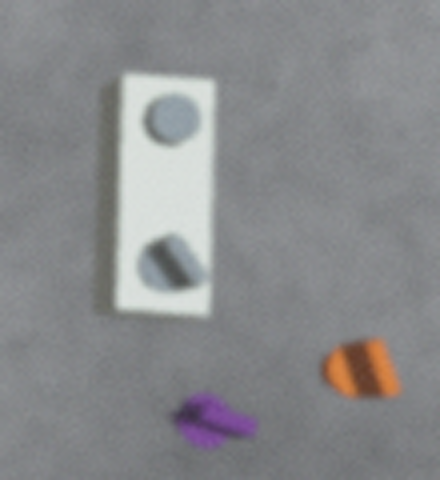

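```bash
python3 - <<'E'
from h import *
c=load('top0')
f=lambda u,v,z:onz(c,150+u/4,200+v/4,z)
h=f(537,167,.060);h2=f(537,167,.068);r=f(118,123,.066)
print('hole',h.round(4),h2.round(4),'ring',r.round(4),np.linalg.norm(r-h2)); d=(r-h2)[:2];d/=np.linalg.norm(d);print('dir',d,np.degrees(np.arctan2(d[1],d[0])))
print('knob pred',h2[:2]+d*.105, 'proj',[(np.array(proj(c,np.append(h2[:2]+d*.105,z)))-[150,200])*4 for z in(.068,.102)])
# foot corners z=.014
cr=[f(424,68,.014),f(716,100,.014),f(695,305,.014),f(402,272,.014)]
print('foot',[x.round(4)[:2] for x in cr],np.mean(cr,0))
print('fin',onz(c,430+170/4,215+261/4,.08),'orient pts',onz(c,430+156/4,215+240/4,.085),onz(c,430+196/4,215+285/4,.085))
print('rack mid',[onz(c,430+u/4,215+v/4,.045).round(4) for u,v in((123,73),(216,78),(212,316),(115,308))])
w=optics.camera('wrist');print(w['mount'].round(3).tolist());s=manip.read_state();print(Tt(s).round(3).tolist())
E
```

```text
hole [0.5713 0.0561 0.06  ] [0.57   0.0558 0.068 ] ring [0.599  0.2802 0.066 ] 0.22622750406671138
dir [0.12818111 0.99175078] 82.63550168860675
knob pred [0.58348149 0.1599623 ] proj [array([342.59255201, 146.30548068]), array([333.69794555, 135.03740259])]
foot [array([0.6374, 0.1213]), array([ 0.6155, -0.0443]), array([ 0.4989, -0.0292]), array([0.5211, 0.1341])] [0.5681907 0.0454773 0.014    ]
fin [ 0.47740706 -0.34036665  0.08      ] orient pts [ 0.4881865  -0.33220785  0.085     ] [ 0.46416192 -0.35135365  0.085     ]
rack mid [array([ 0.5847, -0.3338,  0.045 ]), array([ 0.5808, -0.3849,  0.045 ]), array([ 0.45  , -0.3723,  0.045 ]), array([ 0.4554, -0.3202,  0.045 ])]
[[-0.0, -0.271, 0.963, -0.132], [1.0, 0.001, 0.0, 0.0], [-0.001, 0.963, 0.271, -0.068], [0.0, 0.0, 0.0, 1.0]]
[[-0.0, 0.428, -0.904, 0.256], [0.001, -0.904, -0.428, -0.542], [-1.0, -0.001, -0.0, 0.242], [0.0, 0.0, 0.0, 1.0]]
```

View pics/wrist0.png

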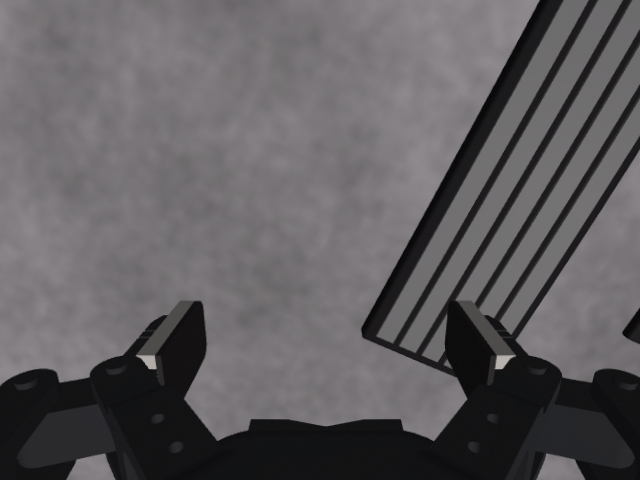

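```bash
cat >> h.py <<'E'
def plan(p,yaw,s=None):
    """yaw= desired tool y world angle deg"""
    s=s or manip.read_state();T=Tt(s);sh=T[:3,:3].T@(np.array(p)-T[:3,3])*1000
    cur=np.degrees(np.arctan2(T[1,1],T[0,1]));t=-((yaw-cur+180)%360-180)
    print('t=%.2f'%s['clock'],'TCP',T[:3,3].round(4),'yaw %.1f'%cur,'tilt',T[:3,0].round(3),'j6 %.1f'%np.degrees(s['joints'][5]),'F',s['force'].round(1),'open %.4f'%s['opening'],'| shift',sh.round(1),'turn %.1f'%t)
E
python3 -c "
from h import *
plan([.583,.16,.2],-7.4)"
```

```text
t=0.20 TCP [ 0.2564 -0.5421  0.2416] yaw -64.7 tilt [-0.     0.001 -1.   ] j6 -4.9 F [-0.7 -0.1  0.4] open 0.0854 | shift [  42.3 -495.  -595.4] turn -57.3
```

Emit:
{"op": "arm_command", "data": {
  "moves": [
    [20,-250,-300,-57,0],
    [20,-250,-300,-57,0],
    [20,-250,-300,-57,0],
    [20,-250,-300,-57,0],
    [20,-250,-300,-57,0],
    [20,-250,-300,-57,0],
    [20,-250,-300,-57,0],
    [20,-250,-300,-57,0],
    [20,-250,-300,-57,0],
    [20,-250,-300,-57,0]
  ],
  "newtons": 40
}}

```text
clock: 1.03
ee_pos: [0.422, -0.1838, 0.222]
orientation: [0.532, 0.467, -0.531, 0.466]
force: [-0.3, -0.4, -0.9]
opening: 0.0852
```

```bash
python3 -c "
from h import *
plan([.583,.16,.2],-7.4)"
```

```text
t=1.03 TCP [ 0.422  -0.1838  0.222 ] yaw -7.5 tilt [ 0.001  0.002 -1.   ] j6 -22.5 F [-0.3 -0.4 -0.9] open 0.0852 | shift [  22.7  114.8 -361.8] turn -0.1
```

Emit:
{"op": "arm_command", "data": {
  "moves": [
    [22,115,-362,0,0],
    [22,115,-362,0,0],
    [22,115,-362,0,0],
    [22,115,-362,0,0],
    [22,115,-362,0,0],
    [22,115,-362,0,0],
    [22,115,-362,0,0],
    [22,115,-362,0,0],
    [22,115,-362,0,0],
    [22,115,-362,0,0]
  ]
}}

```text
clock: 1.87
ee_pos: [0.5839, 0.1611, 0.1987]
orientation: [0.532, 0.467, -0.531, 0.466]
force: [0.1, -0.2, -0.4]
opening: 0.0854
```

```bash
python3 -c "
from h import *
plan([.583,.16,.2],-7.4);grab('wrist','w1')"
```

```text
t=1.87 TCP [0.5839 0.1611 0.1987] yaw -7.5 tilt [-0.001  0.002 -1.   ] j6 17.9 F [ 0.1 -0.2 -0.4] open 0.0854 | shift [-1.3 -0.8  1.2] turn -0.1
```

View pics/w1.png

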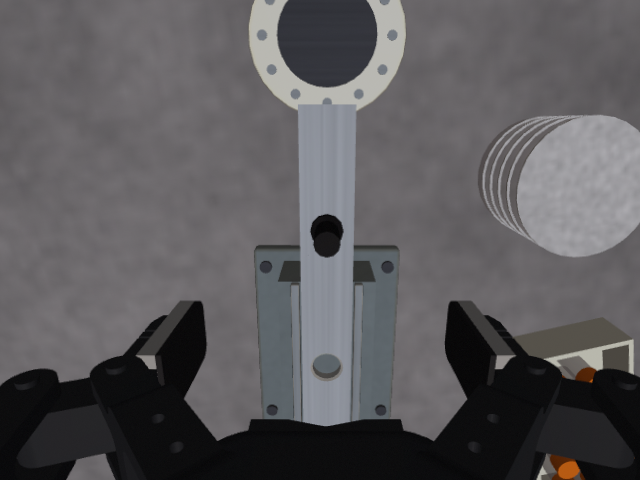

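The wrist view shows the knob (base ~(327,228), top (327,243)), the arm hole at (327,367) and the ring centre at (327,33). The bar runs vertically in the image.

```bash
python3 - <<'E'
from h import *
c=load('w1')
h=onz(c,327,366,.068);k=onz(c,327,244,.102);r=onz(c,327,33,.068)
print(h,k,r,np.linalg.norm(k[:2]-h[:2]))
# bar edges
for v in (130,180,300,330): print(v, [onz(c,u,v,.068).round(4) for u in (299,356)] if v<200 else [onz(c,u,v,.068).round(4) for u in (301,354)])
e=[onz(c,u,v,.068) for u,v in((299,130),(356,130),(301,330),(354,330))]
m1=(e[0]+e[1])/2;m2=(e[2]+e[3])/2;print(m1,m2,np.degrees(np.arctan2(*(m1-m2)[[1,0]])))
co=[onz(c,u,v,.014) for u,v in((256,246),(399,246))];print('foot +y corners',co)
print(h-r)
E
```

```text
[0.5710016  0.05634531 0.068     ] [0.58424366 0.16013619 0.102     ] [0.59979572 0.27984747 0.068     ] 0.10463220962495454
130 [array([0.5752, 0.2263, 0.068 ]), array([0.6106, 0.2217, 0.068 ])]
180 [array([0.5706, 0.1952, 0.068 ]), array([0.6072, 0.1904, 0.068 ])]
300 [array([0.5597, 0.1115, 0.068 ]), array([0.5966, 0.1067, 0.068 ])]
330 [array([0.5562, 0.0883, 0.068 ]), array([0.5941, 0.0834, 0.068 ])]
[0.59290969 0.22399127 0.068     ] [0.57515802 0.08581717 0.068     ] 82.67912736438751
foot +y corners [array([0.52351907, 0.13957924, 0.014     ]), array([0.63919221, 0.12456301, 0.014     ])]
[-0.02879412 -0.22350217  0.        ]
```

Emit:
{"op": "arm_command", "data": {
  "moves": [
    [40,0,1,0,0],
    [80,0,1,0,0],
    [103,0,1,0,0],
    [103,0,1,0,255],
    [103,0,1,0,255],
    [103,0,1,0,255],
    [103,0,1,0,255],
    [103,0,1,0,255],
    [103,0,1,0,255],
    [103,0,1,0,255]
  ],
  "newtons": 40
}}

```text
clock: 2.75
ee_pos: [0.5837, 0.1545, 0.0999]
orientation: [0.533, 0.465, -0.532, 0.466]
force: [-6.6, -0.5, 10.9]
opening: 0.0136
```

```bash
python3 -c "
from h import *
plan([.584,.16,.095],-7.4)"
```

```text
t=2.75 TCP [0.5837 0.1545 0.0999] yaw -7.7 tilt [ 0.002  0.001 -1.   ] j6 17.6 F [-6.6 -0.5 10.9] open 0.0136 | shift [ 4.9 -0.4 -5.4] turn -0.3
```

```bash
python3 -c "
from h import *
grab('wrist','w2');plan([.584,.16,.095],-7.4);"
```

```text
t=2.80 TCP [0.5837 0.1545 0.0999] yaw -7.7 tilt [ 0.002  0.    -1.   ] j6 17.6 F [-5.3 -0.1 10.6] open 0.0140 | shift [ 4.9 -0.5 -5.5] turn -0.3
```

View pics/w2.png

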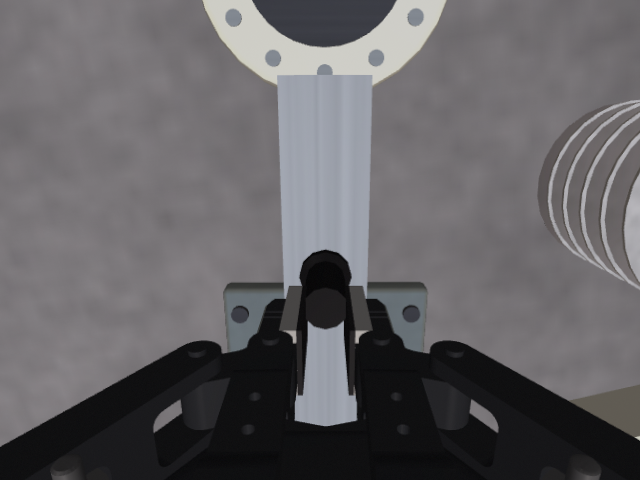

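```bash
python3 - <<'E'
from h import *
c=load('w2')
for z in(.102,):print(onz(c,325,309,z))
print(onz(c,325,272,.072),dpt(c,325,309), dpt(c,325,180))
print('ring inner low rim',onz(c,325,47,.068), onz(c,325,86,.068))
c=load('w1');print(onz(c,327,112,.068))
E
```

```text
[0.58374013 0.15965424 0.102     ]
[0.58412131 0.1620994  0.072     ] [0.58381173 0.16020319 0.10314171] [0.58919671 0.19990044 0.06854365]
ring inner low rim [0.59581983 0.24928764 0.068     ] [0.5939726  0.23551039 0.068     ]
[0.59398777 0.2348096  0.068     ]
```

Emit:
{"op": "arm_command", "data": {
  "moves": [
    [0,0,3,0,255],
    [0,0,6,0,255],
    [0,0,10,0,255],
    [0,0,10,0,255]
  ]
}}

```text
clock: 3.13
ee_pos: [0.5824, 0.1449, 0.0999]
orientation: [0.533, 0.465, -0.531, 0.466]
force: [-5.9, 0.9, 10.2]
opening: 0.0139
```

```bash
python3 -c "
from h import *
c=grab('wrist','w3');plan([.584,.16,.095],-7.4);print(c['s']['joint_torque'],c['s']['ft_torque'])"
```

```text
t=3.18 TCP [0.5825 0.1449 0.0999] yaw -7.7 tilt [ 0.002  0.001 -1.   ] j6 16.7 F [-6.4  1.6 10.3] open 0.0136 | shift [  4.9  -0.5 -15.2] turn -0.3
[ -1.59899231 -54.36859846 -44.61037874  -0.68370687  -2.03084841
  -0.07233182] [0.30344229 1.05063788 0.03683895]
```

View pics/w3.png

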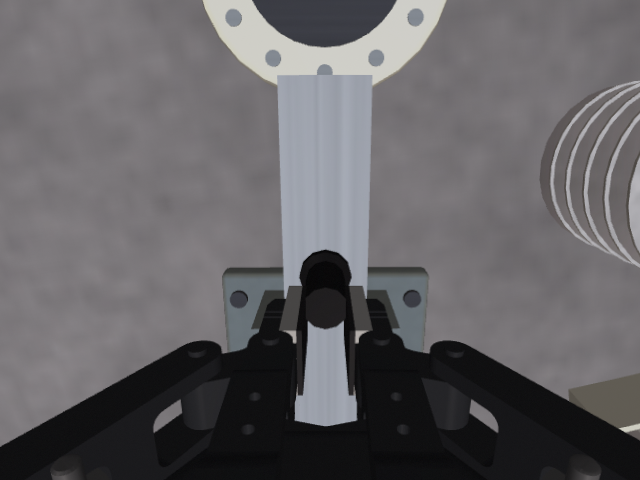

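Emit:
{"op": "arm_command", "data": {
  "moves": [
    [0,0,6,0,255],
    [0,0,12,0,255],
    [0,0,18,0,255],
    [0,0,22,0,255],
    [0,0,25,0,255],
    [0,0,25,0,255]
  ]
}}

```text
clock: 3.68
ee_pos: [0.5792, 0.1199, 0.0999]
orientation: [0.533, 0.465, -0.532, 0.466]
force: [-5.3, 0.3, 9.9]
opening: 0.0141
```

Emit:
{"op": "arm_command", "data": {
  "moves": [
    [0,0,2,0,255],
    [0,0,4,0,255],
    [0,0,6,0,255],
    [0,0,6,0,255]
  ]
}}

```text
clock: 4.02
ee_pos: [0.5785, 0.1145, 0.0999]
orientation: [0.533, 0.465, -0.531, 0.466]
force: [-5.3, 3.4, 10.3]
opening: 0.0137
```

Emit:
{"op": "arm_command", "data": {
  "moves": [
    [0,0,1,0,255],
    [0,0,2,0,255],
    [0,0,3,0,255],
    [0,0,3,0,255]
  ]
}}

```text
clock: 4.35
ee_pos: [0.5784, 0.1143, 0.0999]
orientation: [0.534, 0.466, -0.53, 0.465]
force: [-1.2, 15.7, 6.2]
opening: 0.0141
```

```bash
python3 -c "
from h import *
c=grab('wrist','w4');plan([.584,.16,.095],-7.4);print(onz(c,325,309,.102))"
```

```text
t=4.40 TCP [0.5784 0.1143 0.0999] yaw -7.6 tilt [ 0.004  0.006 -1.   ] j6 13.5 F [-1.8 14.9  5.9] open 0.0138 | shift [  5.2  -0.6 -46. ] turn -0.2
[0.57843642 0.11938397 0.102     ]
```

View pics/w4.png

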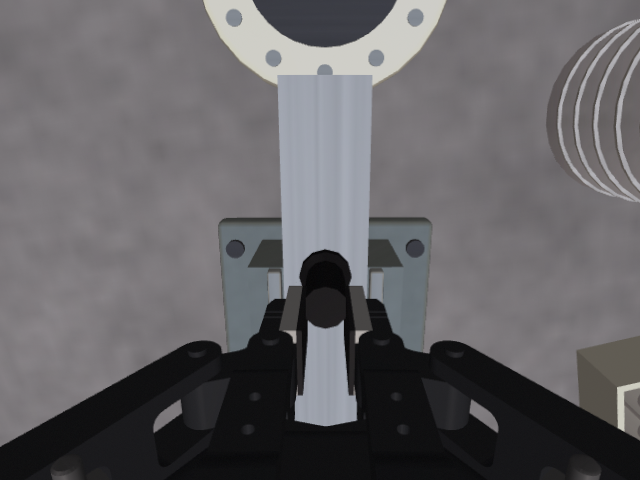

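Emit:
{"op": "arm_command", "data": {
  "moves": [
    [0,0,0,0,0],
    [0,0,0,0,0],
    [0,0,0,0,0],
    [0,0,0,0,0],
    [0,0,0,0,0],
    [-30,0,0,0,0],
    [-70,0,0,0,0],
    [-105,0,0,0,0],
    [-105,0,-10,0,0],
    [-105,0,-10,0,0]
  ]
}}

```text
clock: 5.23
ee_pos: [0.5807, 0.1215, 0.2059]
orientation: [0.534, 0.464, -0.53, 0.467]
force: [-0.0, -0.5, -1.1]
opening: 0.0856
```

```bash
python3 -c "
from h import *
plan([.584,.16,.095],-7.4);c=grab('wrist','w5')"
```

```text
t=5.23 TCP [0.5807 0.1215 0.2059] yaw -7.7 tilt [ 0.007  0.001 -1.   ] j6 14.5 F [-0.  -0.5 -1.1] open 0.0856 | shift [111.   -2.6 -38.3] turn -0.3
```

View pics/w5.png

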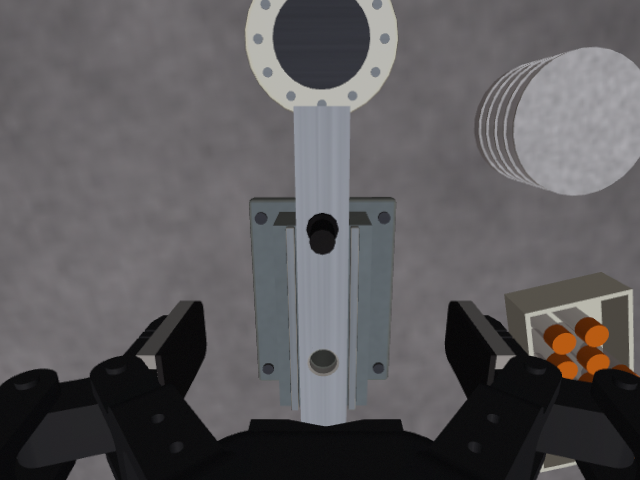

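```bash
python3 - <<'E'
from h import *
c=load('w5')
a=cv2.resize(c['color'][310:420,260:390],None,fx=6,fy=6,interpolation=cv2.INTER_CUBIC)[:600]
cv2.imwrite('pics/w5z.png',a)
E
```

```text
(no output)
```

View pics/w5z.png

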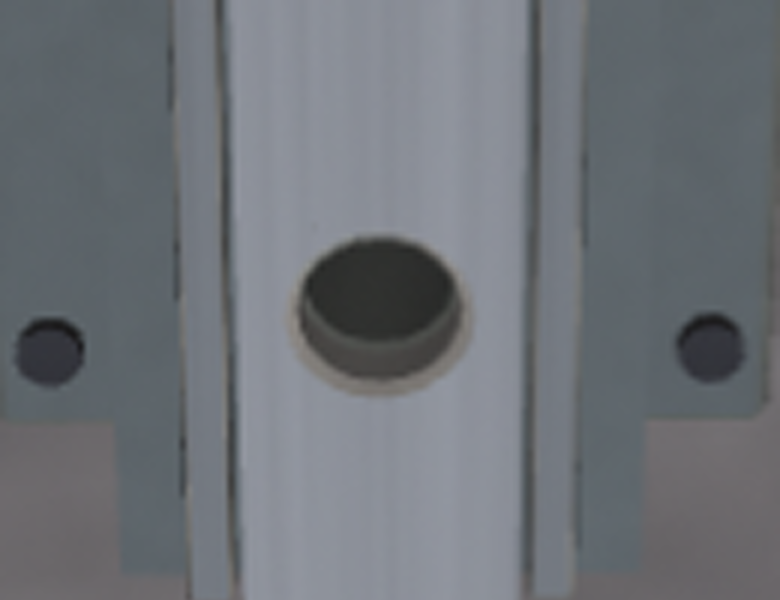

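```bash
python3 - <<'E'
from h import *
c=load('w5')
print('hole',onz(c,323.5,362.6,.068),'knob',onz(c,322,243,.102),'rim L R',onz(c,260+289/6,310+316/6,.068),onz(c,260+473/6,310+316/6,.068),onz(c,260+381/6,310+236/6,.068),onz(c,260+381/6,310+396/6,.068))
plan([.478,-.3405,.2],-51.5)
E
```

```text
hole [0.56558752 0.01533779 0.068     ] knob [0.57865076 0.11938812 0.102     ] rim L R [0.55405381 0.01687283 0.068     ] [0.57711054 0.01367351 0.068     ] [0.56712008 0.02665577 0.068     ] [0.5640034  0.00364003 0.068     ]
t=5.28 TCP [0.5792 0.1209 0.2032] yaw -7.7 tilt [ 0.002  0.    -1.   ] j6 14.5 F [-0.3 -0.7 -0.9] open 0.0854 | shift [  2.9 -38.8 470.7] turn 43.8
```

Emit:
{"op": "arm_command", "data": {
  "moves": [
    [3,-39,471,44,0],
    [3,-39,471,44,0],
    [3,-39,471,44,0],
    [3,-39,471,44,0],
    [3,-39,471,44,0],
    [3,-39,471,44,0],
    [3,-39,471,44,0],
    [3,-39,471,44,0],
    [3,-39,471,44,0],
    [3,-39,471,44,0]
  ]
}}

```text
clock: 6.12
ee_pos: [0.4867, -0.2878, 0.1972]
orientation: [-0.667, -0.233, 0.669, -0.231]
force: [-0.1, 0.1, -0.4]
opening: 0.0851
```

```bash
python3 -c "
from h import *
plan([.478,-.3405,.2],-51.5)"
```

```text
t=6.12 TCP [ 0.4867 -0.2878  0.1972] yaw -51.7 tilt [-0.003  0.002 -1.   ] j6 15.9 F [-0.1  0.1 -0.4] open 0.0851 | shift [-2.9 35.9 39.5] turn -0.2
```

Emit:
{"op": "arm_command", "data": {
  "moves": [
    [-3,36,40,0,0],
    [-3,36,40,0,0],
    [-3,36,40,0,0],
    [-3,36,40,0,0]
  ]
}}

```text
clock: 6.45
ee_pos: [0.4786, -0.3394, 0.2005]
orientation: [-0.668, -0.232, 0.669, -0.23]
force: [-0.6, 0.9, -1.6]
opening: 0.0853
```

```bash
python3 -c "
from h import *
plan([.478,-.3405,.2],-51.5);c=grab('wrist','w6')"
```

```text
t=6.45 TCP [ 0.4786 -0.3394  0.2005] yaw -51.8 tilt [-0.003  0.003 -1.   ] j6 11.4 F [-0.6  0.9 -1.6] open 0.0853 | shift [0.5 0.5 1.2] turn -0.3
```

View pics/w6.png

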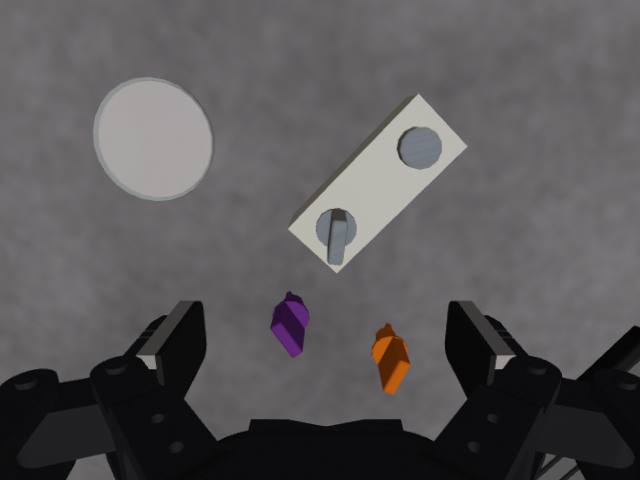

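```bash
python3 - <<'E'
from h import *
c=load('w6')
a=cv2.resize(c['color'][195:285,285:385],None,fx=6,fy=6,interpolation=cv2.INTER_CUBIC)
cv2.imwrite('pics/w6z.png',a)
E
```

```text
(no output)
```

View pics/w6z.png

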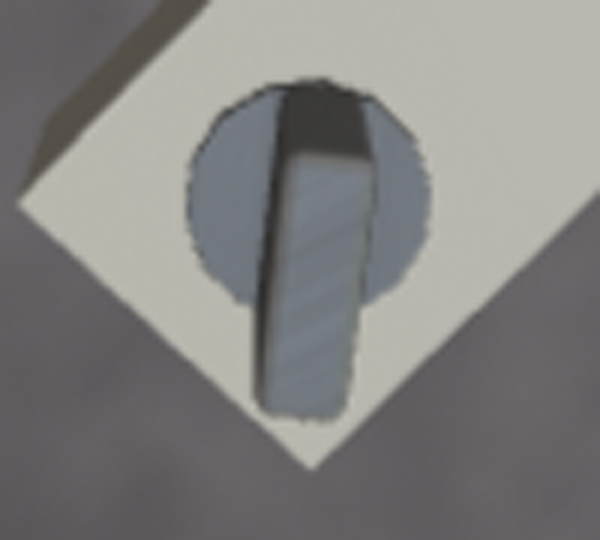

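```bash
python3 - <<'E'
from h import *
c=load('w6')
f=lambda u,v,z:onz(c,285+u/6,195+v/6,z)
P=[f(*q,.085) for q in((290,154),(374,157),(347,414),(260,410))]
print([p.round(4) for p in P]);m=np.mean(P,0);d=(P[0]+P[1]-P[2]-P[3]);print('centre',m,'dir',np.degrees(np.arctan2(d[1],d[0])),np.linalg.norm(d)/2)
print('collar',f(309,200,.049))
yaw=np.degrees(np.arctan2(d[1],d[0]))-90
plan(np.append(m[:2],.1),yaw)
E
```

```text
[array([ 0.488 , -0.3379,  0.085 ]), array([ 0.4932, -0.345 ,  0.085 ]), array([ 0.4693, -0.3607,  0.085 ]), array([ 0.4639, -0.353 ,  0.085 ])]
centre [ 0.47857269 -0.34916134  0.085     ] dir 32.65012982372606 0.028486526030214534
collar [ 0.4785025  -0.34913224  0.049     ]
t=6.50 TCP [ 0.4791 -0.3385  0.2008] yaw -51.7 tilt [-0.002  0.002 -1.   ] j6 11.5 F [0.6 0.3 0.7] open 0.0857 | shift [100.8   8.4   7.1] turn 5.6
```

Emit:
{"op": "arm_command", "data": {
  "moves": [
    [40,8,7,6,0],
    [80,8,7,6,0],
    [90,8,7,6,0],
    [90,8,7,6,0],
    [90,8,7,6,0]
  ]
}}

```text
clock: 6.92
ee_pos: [0.4795, -0.3486, 0.1128]
orientation: [-0.679, -0.198, 0.679, -0.197]
force: [1.3, 0.2, 0.9]
opening: 0.0855
```

```bash
python3 -c "
from h import *
plan([.4786,-.3491,.065],-57.35);c=grab('wrist','w7')"
```

```text
t=6.92 TCP [ 0.4795 -0.3486  0.1128] yaw -57.6 tilt [-0.001  0.001 -1.   ] j6 16.6 F [1.3 0.2 0.9] open 0.0855 | shift [47.8  0.1  1. ] turn -0.2
```

View pics/w7.png

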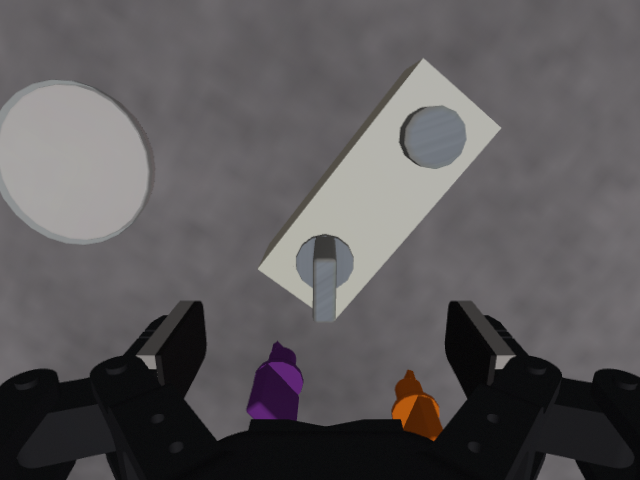

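```bash
python3 - <<'E'
from h import *
c=load('w7')
print(onz(c,325,291,.085),onz(c,325,261,.049),[onz(c,275,395,z) for z in (.02,.04)],onz(c,415,410,.02),dpt(c,275,400),dpt(c,415,410))
m=(onz(c,325,260,.085)+onz(c,324.5,321,.085))/2;print(m)
plan([*m[:2],.066],-57.35)
E
```

```text
[ 0.47832783 -0.34918011  0.085     ] [ 0.47907016 -0.3486142   0.049     ] [array([ 0.37510868, -0.37612491,  0.02      ]), array([ 0.38949044, -0.37044953,  0.04      ])] [ 0.4145466  -0.46005676  0.02      ] [ 0.40043646 -0.3666572   0.05906563] [ 0.42671663 -0.44537083  0.04237224]
[ 0.47818765 -0.34914037  0.085     ]
t=6.97 TCP [ 0.4805 -0.3497  0.1146] yaw -57.6 tilt [ 0.001 -0.001 -1.   ] j6 16.6 F [-0.4  1.   0.9] open 0.0852 | shift [48.6 -1.8  1.7] turn -0.2
```

Emit:
{"op": "arm_command", "data": {
  "moves": [
    [20,-2,2,0,0],
    [40,-2,2,0,0],
    [46,-2,2,0,0],
    [46,-2,2,0,0],
    [46,-2,2,0,0]
  ]
}}

```text
clock: 7.38
ee_pos: [0.4775, -0.3499, 0.0685]
orientation: [0.68, 0.196, -0.679, 0.197]
force: [0.3, -0.8, 0.9]
opening: 0.0855
```

```bash
python3 -c "
from h import *
for i in range(4):
    plan([.4782,-.3491,.065],-57.35);c=grab('wrist','w8')"
```

```text
t=7.38 TCP [ 0.4775 -0.3499  0.0685] yaw -57.7 tilt [ 0.002 -0.001 -1.   ] j6 16.5 F [ 0.3 -0.8  0.9] open 0.0855 | shift [ 3.5 -0.3 -1. ] turn -0.3
t=7.43 TCP [ 0.4778 -0.3502  0.069 ] yaw -57.7 tilt [ 0.002 -0.002 -1.   ] j6 16.5 F [-0.  -0.6 -0.4] open 0.0857 | shift [ 4.  -0.7 -0.9] turn -0.3
t=7.48 TCP [ 0.4778 -0.3503  0.069 ] yaw -57.7 tilt [ 0.002 -0.002 -1.   ] j6 16.5 F [-0.4 -0.1  0.2] open 0.0852 | shift [ 4.  -0.8 -1. ] turn -0.3
t=7.53 TCP [ 0.4777 -0.3503  0.0688] yaw -57.7 tilt [ 0.002 -0.002 -1.   ] j6 16.5 F [-0.9 -1.  -0.3] open 0.0854 | shift [ 3.8 -0.8 -1. ] turn -0.3
```

View pics/w8.png

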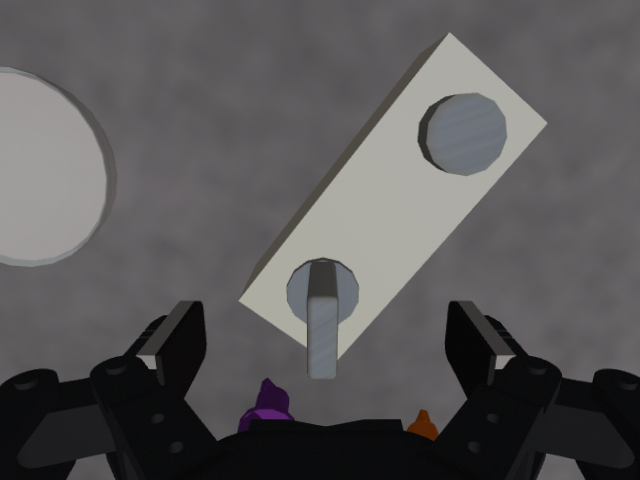

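```bash
python3 - <<'E'
from h import *
c=load('w8')
for z in (.083,.085): print((onz(c,322,298,z)+onz(c,321.5,377,z))/2)
print(onz(c,322.5,292,.049))
m=(onz(c,322,298,.085)+onz(c,321.5,377,.085))/2
plan([*m[:2],.066],-57.35)
E
```

```text
[ 0.47715479 -0.34932406  0.083     ]
[ 0.47813116 -0.34872043  0.085     ]
[ 0.47868696 -0.34851852  0.049     ]
t=7.58 TCP [ 0.4775 -0.3502  0.0684] yaw -57.7 tilt [ 0.002 -0.002 -1.   ] j6 16.5 F [-0.4  0.5 -0. ] open 0.0854 | shift [ 2.4 -0.9 -1.3] turn -0.3
```

Emit:
{"op": "arm_command", "data": {
  "moves": [
    [1,-1,-1,0,0],
    [1,-1,-1,0,120],
    [1,-1,-1,0,255],
    [1,-1,-1,0,255],
    [1,-1,-1,0,255],
    [1,-1,-1,0,255],
    [1,-1,-1,0,255],
    [1,-1,-1,0,255],
    [1,-1,-1,0,255]
  ],
  "newtons": 35
}}

```text
clock: 8.33
ee_pos: [0.4769, -0.3481, 0.0657]
orientation: [0.679, 0.197, -0.679, 0.197]
force: [-0.3, -0.3, 1.2]
opening: 0.0092
```

```bash
python3 -c "
from h import *
c=grab('wrist','w9');plan([.4782,-.3491,.065],-57.35)"
```

```text
t=8.38 TCP [ 0.477  -0.3481  0.0657] yaw -57.7 tilt [ 0. -0. -1.] j6 16.6 F [-0.1  0.1  0.8] open 0.0094 | shift [ 0.7  1.5 -0.5] turn -0.3
```

View pics/w9.png

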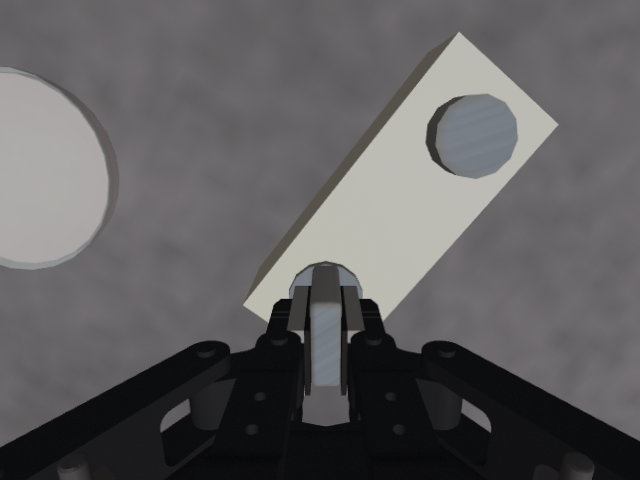

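Emit:
{"op": "arm_command", "data": {
  "moves": [
    [-10,0,0,0,255],
    [-25,0,0,0,255],
    [-50,0,0,0,255],
    [-85,0,0,0,255],
    [-115,0,0,0,255],
    [-115,0,0,0,255],
    [-115,0,0,0,255]
  ]
}}

```text
clock: 8.97
ee_pos: [0.4782, -0.3491, 0.1838]
orientation: [0.68, 0.195, -0.678, 0.198]
force: [-0.1, 0.6, -1.5]
opening: 0.0094
```

```bash
python3 - <<'E'
from h import *
c=load('w9');w=optics.camera('wrist')
p1=onz(c,326,302,.085);p2=onz(c,325.5,386,.085)
T=c['T']@np.linalg.inv(w['mount']);
for p in(p1,p2,(p1+p2)/2): print((np.linalg.inv(T)@np.append(p,1))[:3]*1000)
plan([.5655,.0153,.18],120.6)
c=grab('wrist','w10')
E
```

```text
[-19.30039281   0.2878771  -15.47409037]
[-19.30059379   0.16727563  14.27724357]
[-19.3004933    0.22757637  -0.5984234 ]
t=9.02 TCP [ 0.4772 -0.3482  0.1814] yaw -57.7 tilt [ 0.001 -0.001 -1.   ] j6 16.6 F [ 0.4  0.7 -2.1] open 0.0090 | shift [   1.2 -260.  -269. ] turn -178.3
```

View pics/w10.png

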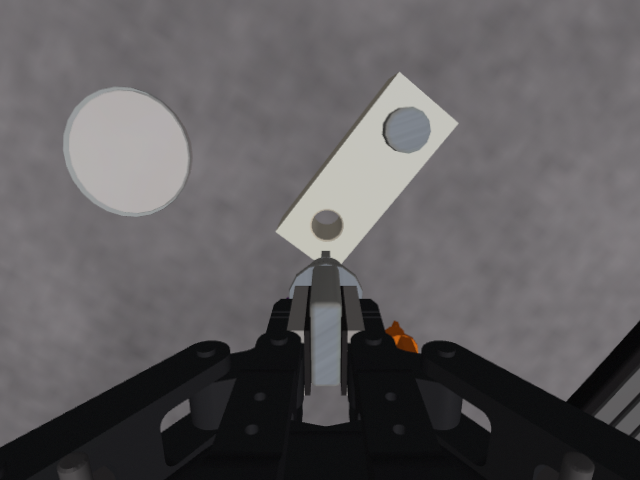

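Emit:
{"op": "arm_command", "data": {
  "moves": [
    [0,-26,-27,-7,255],
    [0,-52,-54,-14,255],
    [0,-78,-81,-21,255],
    [0,-104,-108,-28,255],
    [0,-130,-135,-35,255],
    [0,-156,-162,-42,255],
    [0,-182,-188,-49,255],
    [0,-208,-215,-56,255],
    [0,-234,-242,-63,255],
    [0,-260,-269,-70,255]
  ]
}}

```text
clock: 9.9
ee_pos: [0.564, 0.0175, 0.1784]
orientation: [0.441, 0.553, -0.443, 0.551]
force: [0.9, -0.4, -1.7]
opening: 0.0092
```

Emit:
{"op": "arm_command", "data": {
  "moves": [
    [0,0,0,-7,255],
    [0,0,0,-14,255],
    [0,0,0,-21,255],
    [0,0,0,-28,255],
    [0,0,0,-35,255],
    [0,0,0,-42,255],
    [0,0,0,-49,255],
    [0,0,0,-56,255],
    [0,0,0,-56,255]
  ]
}}

```text
clock: 10.65
ee_pos: [0.5639, 0.0156, 0.1783]
orientation: [0.131, 0.696, -0.131, 0.693]
force: [-0.9, 0.6, -0.8]
opening: 0.0091
```

```bash
python3 - <<'E'
from h import *
plan([.5655,.0153,.18],124.6)
c=grab('wrist','w11')
plan([.5655,.0153,.18],124.6)
E
```

```text
t=10.65 TCP [0.5639 0.0156 0.1783] yaw 68.7 tilt [-0.004  0.    -1.   ] j6 -72.3 F [-0.9  0.6 -0.8] open 0.0091 | shift [-1.7  0.3  1.6] turn -55.9
t=10.70 TCP [0.564  0.0156 0.1786] yaw 68.2 tilt [-0.004  0.    -1.   ] j6 -71.8 F [ 0.7  0.4 -1.6] open 0.0095 | shift [-1.4  0.3  1.5] turn -56.4
```

View pics/w11.png

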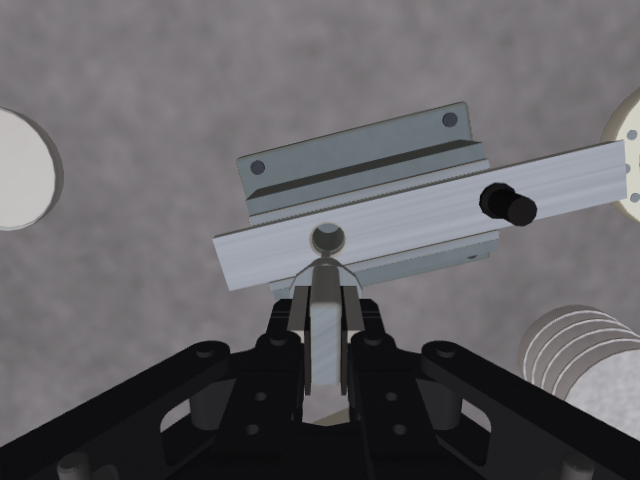

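Emit:
{"op": "arm_command", "data": {
  "moves": [
    [0,0,1,-7,255],
    [0,0,1,-14,255],
    [0,0,1,-21,255],
    [0,0,1,-28,255],
    [0,0,1,-35,255],
    [0,0,1,-42,255],
    [0,0,1,-49,255],
    [0,0,1,-56,255],
    [0,0,1,-56,255],
    [0,0,1,-56,255]
  ]
}}

```text
clock: 11.53
ee_pos: [0.5656, 0.0152, 0.1797]
orientation: [-0.206, 0.677, 0.206, 0.676]
force: [-0.0, 1.2, -1.1]
opening: 0.0096
```

```bash
python3 - <<'E'
from h import *
for i in range(3):
  c=grab('wrist','w12')
  plan([.5655,.0153,.18],124.6)
a=cv2.resize(c['color'][200:300,280:380],None,fx=6,fy=6,interpolation=cv2.INTER_CUBIC)
cv2.imwrite('pics/w12z.png',a)
E
```

```text
t=11.58 TCP [0.5658 0.0151 0.1799] yaw 123.9 tilt [-0.001  0.    -1.   ] j6 -127.6 F [-0.3 -0.  -1.6] open 0.0093 | shift [-0.1  0.3 -0.2] turn -0.7
t=11.63 TCP [0.5659 0.0152 0.1801] yaw 124.0 tilt [-0.001  0.    -1.   ] j6 -127.6 F [-0.1 -0.1 -0.7] open 0.0092 | shift [ 0.1  0.3 -0.3] turn -0.6
t=11.68 TCP [0.566  0.0151 0.1803] yaw 124.0 tilt [-0.001  0.    -1.   ] j6 -127.7 F [-0.7  0.  -0.9] open 0.0089 | shift [ 0.3  0.4 -0.3] turn -0.6
```

View pics/w12z.png

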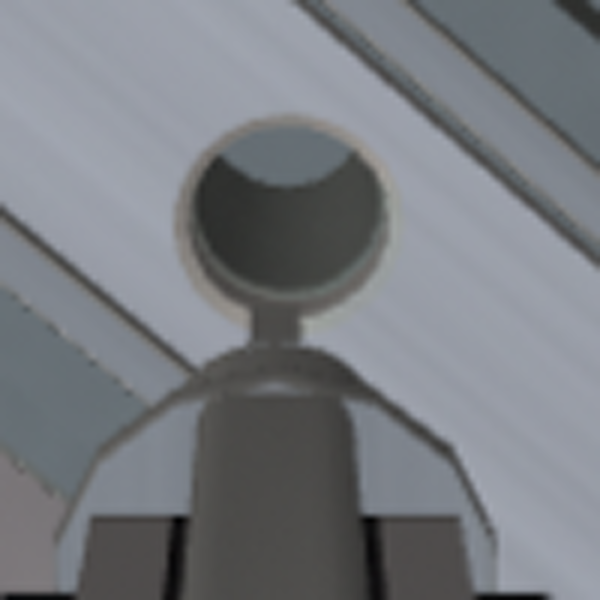

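```bash
python3 - <<'E'
from h import *
c=load('w12');w=optics.camera('wrist');Ti=w['mount']@np.linalg.inv(c['T'])
f=lambda u,v,z:onz(c,280+u/6,200+v/6,z)
tl=lambda p:((Ti@np.append(p,1))[:3]*1000).round(1)
for q in((172,220),(403,220),(287,112),(287,328),(287,220)): p=f(*q,.068);print(q,p.round(4),tl(p))
t=f(275,303,.1286);print('tip front',tl(t), 'collar L R',tl(f(57,540,.1596)),tl(f(497,540,.1596)),tl(f(276,346,.1596)))
E
```

```text
(172, 220) [0.5714 0.0064 0.068 ] [112.1 -10.4  -0.2]
(403, 220) [0.558  0.0264 0.068 ] [112.1  13.7  -0.2]
(287, 112) [0.5552 0.0099 0.068 ] [112.1   1.6 -11.8]
(287, 328) [0.5745 0.023  0.068 ] [112.1   1.6  11.6]
(287, 220) [0.5647 0.0164 0.068 ] [112.1   1.6  -0.2]
tip front [ 51.5   0.3 -10.7] collar L R [ 20.5 -14.5  -3.8] [20.5 15.3 -3.8] [ 20.5   0.3 -17.7]
```

Emit:
{"op": "arm_command", "data": {
  "moves": [
    [15,1,0.7,0,255],
    [30,1,0.7,0,255],
    [45,1,0.7,0,255],
    [52,1,0.7,0,255],
    [52,1,0.7,0,255],
    [52,1,0.7,0,255]
  ]
}}

```text
clock: 12.23
ee_pos: [0.566, 0.0164, 0.1286]
orientation: [-0.208, 0.676, 0.208, 0.676]
force: [0.0, 0.7, -0.5]
opening: 0.0093
```

```bash
python3 - <<'E'
from h import *
for i in range(2):
  c=grab('wrist','w13')
  plan([.565,.0153,.18],124.6)
a=cv2.resize(c['color'][200:300,260:390],None,fx=6,fy=6,interpolation=cv2.INTER_CUBIC)
cv2.imwrite('pics/w13z.png',a)
E
```

```text
t=12.28 TCP [0.5666 0.0163 0.1294] yaw 124.3 tilt [ 0.001 -0.    -1.   ] j6 -127.8 F [ 0.1 -1.2 -0.9] open 0.0096 | shift [-50.6   0.   -1.9] turn -0.3
t=12.33 TCP [0.567  0.0163 0.1298] yaw 124.3 tilt [ 0.002 -0.    -1.   ] j6 -127.8 F [ 0.2  0.1 -0.8] open 0.0091 | shift [-50.2   0.2  -2.1] turn -0.3
```

View pics/w13z.png

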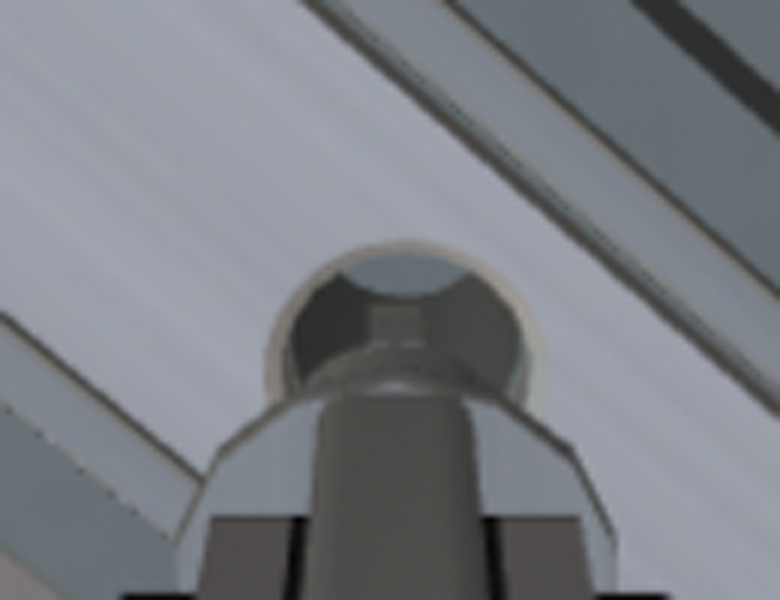

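```bash
python3 - <<'E'
from h import *
c=load('w13');w=optics.camera('wrist');Ti=w['mount']@np.linalg.inv(c['T'])
f=lambda u,v,z:onz(c,260+u/6,200+v/6,z)
tl=lambda p:((Ti@np.append(p,1))[:3]*1000).round(2)
for q in((263,375),(548,375),(405,238)): print(q,tl(f(*q,.068)))
z=.1298
print('tip',tl(f(397,303,z-.0517)),'shank front',tl(f(397,346,z-.0427)),'collar',tl(f(177,545,z-.0207)),tl(f(614,545,z-.0207)))
plan([.565,.0153,.18],124.6)
E
```

```text
(263, 375) [ 61.44 -10.79  -1.11]
(548, 375) [61.43 13.16 -1.14]
(405, 238) [ 61.43   1.12 -13.13]
tip [ 51.33   0.44 -10.73] shank front [ 42.33   0.43 -10.22] collar [ 20.34 -14.48  -3.5 ] [20.33 15.08 -3.54]
t=12.38 TCP [0.5671 0.0163 0.13  ] yaw 124.3 tilt [ 0.002 -0.    -1.   ] j6 -127.8 F [ 0.2 -1.1 -0.2] open 0.0092 | shift [-50.    0.3  -2.2] turn -0.3
```

Emit:
{"op": "arm_command", "data": {
  "moves": [
    [0,0.7,0.3,0,255],
    [4,0.7,0.3,0,255],
    [8,0.7,0.3,0,255],
    [12,0.7,0.3,0,255],
    [15,0.7,0.3,0,255],
    [15,0.7,0.3,0,255]
  ]
}}

```text
clock: 12.88
ee_pos: [0.5653, 0.0172, 0.1123]
orientation: [-0.208, 0.676, 0.209, 0.675]
force: [0.1, 0.5, -1.0]
opening: 0.0098
```

```bash
python3 - <<'E'
from h import *
for i in range(2):
  c=grab('wrist','w14')
  plan([.565,.0153,.18],124.6)
a=cv2.resize(c['color'][200:300,260:390],None,fx=6,fy=6,interpolation=cv2.INTER_CUBIC)
cv2.imwrite('pics/w14z.png',a)
E
```

```text
t=12.93 TCP [0.5655 0.0172 0.1129] yaw 124.3 tilt [-0.001  0.    -1.   ] j6 -127.8 F [ 0.2  0.2 -0.3] open 0.0096 | shift [-67.1  -1.2  -1.6] turn -0.3
t=12.98 TCP [0.5658 0.0171 0.1132] yaw 124.3 tilt [-0.001  0.    -1.   ] j6 -127.8 F [-0.3 -0.7 -0.6] open 0.0094 | shift [-66.8  -1.   -1.7] turn -0.3
```

View pics/w14z.png

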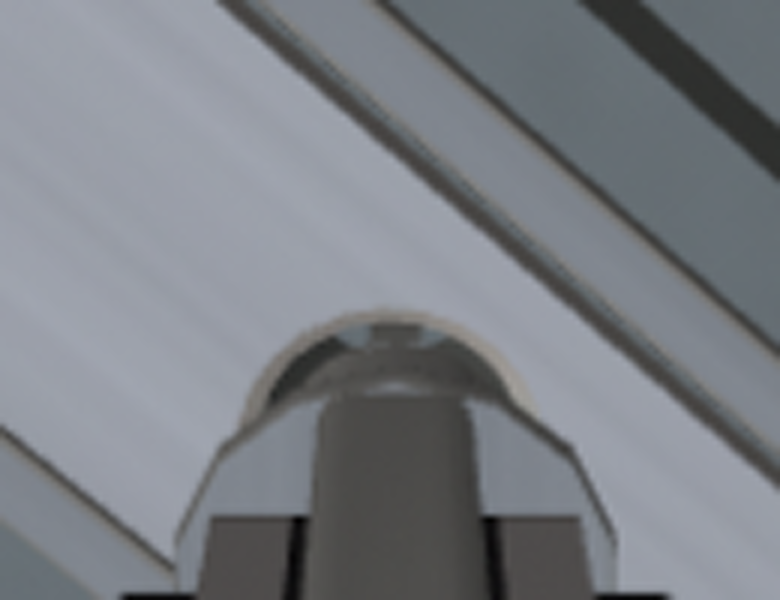

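Emit:
{"op": "arm_command", "data": {
  "moves": [
    [3,-0.3,0,0,255],
    [6,-0.3,0,0,255],
    [9,-0.3,0,0,255],
    [12,-0.3,0,0,255],
    [12,-0.3,0,0,255]
  ]
}}

```text
clock: 13.4
ee_pos: [0.5658, 0.0169, 0.1007]
orientation: [-0.208, 0.676, 0.209, 0.675]
force: [0.6, 0.0, -2.0]
opening: 0.0094
```

```bash
python3 - <<'E'
from h import *
for i in range(2):
  c=grab('wrist','w15')
  plan([.565,.0153,.1],124.6)
E
```

```text
t=13.45 TCP [0.5659 0.0169 0.1011] yaw 124.3 tilt [-0.001  0.    -1.   ] j6 -127.8 F [ 0.1 -0.  -0.7] open 0.0093 | shift [ 1.1 -0.8 -1.7] turn -0.3
t=13.50 TCP [0.5661 0.0169 0.1014] yaw 124.3 tilt [-0.  0. -1.] j6 -127.8 F [ 0.3 -0.6 -0.9] open 0.0096 | shift [ 1.4 -0.7 -1.8] turn -0.3
```

Emit:
{"op": "arm_command", "data": {
  "moves": [
    [1,0,0,0,255],
    [2,0,0,0,255],
    [3,0,0,0,255],
    [4,0,0,0,255],
    [4,0,0,0,255]
  ]
}}

```text
clock: 13.92
ee_pos: [0.566, 0.0169, 0.0974]
orientation: [-0.209, 0.676, 0.209, 0.675]
force: [-0.1, 0.1, -1.6]
opening: 0.0097
```

Emit:
{"op": "arm_command", "data": {
  "moves": [
    [1,0,0,0,255],
    [2,0,0,0,255],
    [2,0,0,0,255]
  ]
}}

```text
clock: 14.17
ee_pos: [0.5663, 0.0169, 0.0957]
orientation: [-0.209, 0.676, 0.209, 0.676]
force: [0.1, -1.2, -0.9]
opening: 0.0097
```

Emit:
{"op": "arm_command", "data": {
  "moves": [
    [0.7,0,0,0,255],
    [1.4,0,0,0,255],
    [1.4,0,0,0,255]
  ]
}}

```text
clock: 14.42
ee_pos: [0.5666, 0.0169, 0.0955]
orientation: [-0.209, 0.675, 0.208, 0.676]
force: [-4.1, 0.0, 8.7]
opening: 0.0093
```

```bash
python3 - <<'E'
from h import *
for i in range(2):
  c=grab('wrist','w16')
  plan([.565,.0153,.1],124.6)
E
```

```text
t=14.47 TCP [0.5666 0.0169 0.0955] yaw 124.3 tilt [ 0.001 -0.    -1.   ] j6 -127.8 F [-3.2 -0.1  9.3] open 0.0095 | shift [-4.5 -0.4 -2.2] turn -0.3
t=14.52 TCP [0.5666 0.0169 0.0955] yaw 124.3 tilt [ 0.001 -0.    -1.   ] j6 -127.8 F [-2.9  0.7  8.1] open 0.0096 | shift [-4.5 -0.4 -2.2] turn -0.3
```

View pics/w16.png

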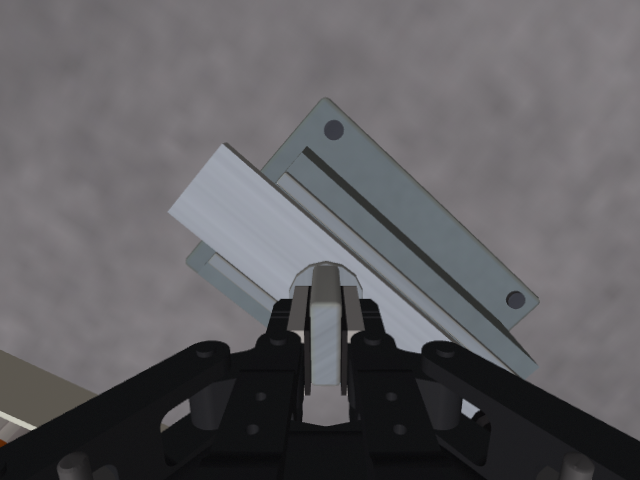

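Emit:
{"op": "arm_command", "data": {
  "moves": [
    [0,0,0,3,255],
    [0,-0.1,0,6,255],
    [0,-0.1,0,9,255],
    [0,-0.2,0,12,255],
    [0,-0.2,0,15,255],
    [0,-0.3,0,18,255],
    [0,-0.3,-0.1,21,255],
    [0,-0.4,-0.1,24,255],
    [0,-0.4,-0.1,27,255],
    [0,-0.4,-0.1,30,255]
  ]
}}

```text
clock: 15.35
ee_pos: [0.5675, 0.0164, 0.0956]
orientation: [-0.026, 0.706, 0.026, 0.708]
force: [0.3, 0.4, 6.2]
opening: 0.0095
```

```bash
python3 - <<'E'
from h import *
plan([.565,.0153,.1],-7.4)
E
```

```text
t=15.35 TCP [0.5675 0.0164 0.0956] yaw 94.2 tilt [ 0.003 -0.    -1.   ] j6 -97.7 F [0.3 0.4 6.2] open 0.0095 | shift [-4.4 -0.9 -2.5] turn 101.6
```

Emit:
{"op": "arm_command", "data": {
  "moves": [
    [0.1,0,0,3,255],
    [0.1,-0.1,0,6,255],
    [0.1,-0.1,0,9,255],
    [0.2,-0.2,0,12,255],
    [0.2,-0.2,0,15,255],
    [0.2,-0.3,0,18,255],
    [0.2,-0.3,-0.1,21,255],
    [0.2,-0.4,-0.1,24,255],
    [0.2,-0.4,-0.1,27,255],
    [0.2,-0.4,-0.1,30,255]
  ]
}}

```text
clock: 16.18
ee_pos: [0.5675, 0.016, 0.0955]
orientation: [0.158, 0.688, -0.158, 0.69]
force: [-0.7, 0.1, 5.8]
opening: 0.0094
```

```bash
python3 - <<'E'
from h import *
plan([.565,.0153,.1],-7.4)
E
```

```text
t=16.18 TCP [0.5675 0.016  0.0955] yaw 64.2 tilt [ 0.003 -0.    -1.   ] j6 -67.7 F [-0.7  0.1  5.8] open 0.0094 | shift [-4.5 -1.7 -1.9] turn 71.6
```

Emit:
{"op": "arm_command", "data": {
  "moves": [
    [0.1,0,0,3,255],
    [0.1,-0.1,0,6,255],
    [0.1,-0.1,0,9,255],
    [0.2,-0.2,0,12,255],
    [0.2,-0.2,0,15,255],
    [0.2,-0.3,0,18,255],
    [0.2,-0.3,-0.1,21,255],
    [0.2,-0.4,-0.1,24,255],
    [0.2,-0.4,-0.1,27,255],
    [0.2,-0.4,-0.1,30,255]
  ]
}}

```text
clock: 17.02
ee_pos: [0.5672, 0.0159, 0.0953]
orientation: [0.332, 0.624, -0.331, 0.626]
force: [0.1, 1.5, 5.3]
opening: 0.0094
```

```bash
python3 - <<'E'
from h import *
plan([.565,.0153,.1],-7.4)
E
```

```text
t=17.02 TCP [0.5672 0.0159 0.0953] yaw 34.2 tilt [ 0.003  0.    -1.   ] j6 -37.8 F [0.1 1.5 5.3] open 0.0094 | shift [-4.8 -2.1 -0.7] turn 41.6
```

Emit:
{"op": "arm_command", "data": {
  "moves": [
    [0.3,0,0,2,255],
    [0.3,0,0,4,255],
    [0.3,-0.1,0,6,255],
    [0.3,-0.1,0,8,255],
    [0.3,-0.1,0,10,255],
    [0.3,-0.2,0,12,255],
    [0.3,-0.2,0,14,255],
    [0.3,-0.2,0,16,255],
    [0.3,-0.3,0,18,255],
    [0.3,-0.3,0,20,255]
  ]
}}

```text
clock: 17.85
ee_pos: [0.5658, 0.0156, 0.0934]
orientation: [0.434, 0.558, -0.434, 0.558]
force: [-0.3, -0.1, -1.0]
opening: 0.01
```

```bash
python3 - <<'E'
from h import *
c=grab('wrist','w17')
plan([.565,.0153,.1],-7.4)
E
```

```text
t=17.90 TCP [0.5657 0.0156 0.0934] yaw 14.1 tilt [-0.  0. -1.] j6 -17.7 F [-0.2  0.1 -1.7] open 0.0095 | shift [-6.6 -0.8  0.1] turn 21.5
```

View pics/w17.png

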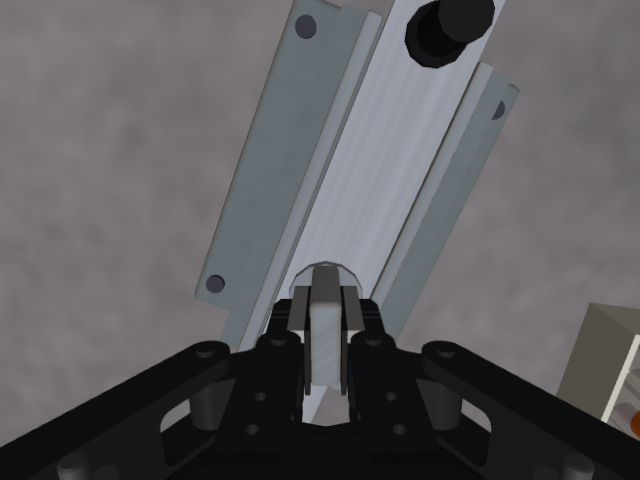

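Emit:
{"op": "arm_command", "data": {
  "moves": [
    [1,0,0,0,255],
    [2,0,0,0,255],
    [3,0,0,0,255],
    [4,0,0,0,255],
    [4,0,0,0,255]
  ]
}}

```text
clock: 18.32
ee_pos: [0.5659, 0.0155, 0.0896]
orientation: [0.434, 0.558, -0.434, 0.559]
force: [-0.6, 0.0, 2.6]
opening: 0.0095
```

Emit:
{"op": "arm_command", "data": {
  "moves": [
    [0.7,0,0,0,255],
    [1.4,0,0,0,255],
    [1.4,0,0,0,255]
  ]
}}

```text
clock: 18.57
ee_pos: [0.566, 0.0155, 0.0887]
orientation: [0.434, 0.558, -0.434, 0.559]
force: [-3.3, -1.8, 8.1]
opening: 0.0091
```

Emit:
{"op": "arm_command", "data": {
  "moves": [
    [-0.5,0,0,2,255],
    [-0.5,0,0,4,255],
    [-0.5,-0.1,0,6,255],
    [-0.5,-0.1,0,8,255],
    [-0.5,-0.1,0,10,255],
    [-0.5,-0.2,0,12,255],
    [-0.5,-0.2,0,14,255],
    [-0.5,-0.2,0,16,255],
    [-0.5,-0.3,0,18,255],
    [-0.5,-0.3,0,19,255]
  ]
}}

```text
clock: 19.4
ee_pos: [0.5655, 0.0155, 0.0887]
orientation: [-0.52, -0.479, 0.52, -0.479]
force: [-1.6, -1.1, 4.5]
opening: 0.0094
```

```bash
python3 - <<'E'
from h import *
c=grab('wrist','w18')
plan([.565,.0153,.1],-7.4);print(c['s']['ft_torque'])
E
```

```text
t=19.45 TCP [0.5655 0.0155 0.0887] yaw -4.8 tilt [ 0. -0. -1.] j6 1.2 F [-1.  -0.7  3.6] open 0.0092 | shift [-11.3  -0.5   0.2] turn 2.6
[-0.13819882  0.32713247  0.15929604]
```

View pics/w18.png

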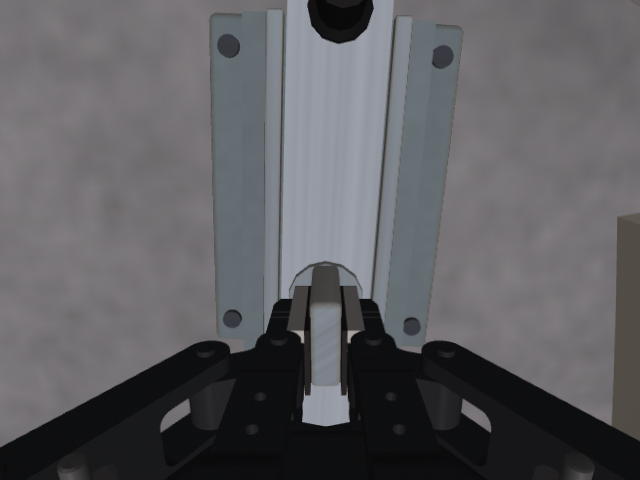

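Emit:
{"op": "arm_command", "data": {
  "moves": [
    [0,0,0,1,255],
    [-0.3,0,0,2,255],
    [-0.4,0,0,2.5,255],
    [-0.4,0,0,2.5,100],
    [-0.4,0,0,2.5,100],
    [-0.4,0,0,2.5,0],
    [-0.4,0,0,2.5,0],
    [-0.4,0,0,2.5,0]
  ]
}}

```text
clock: 20.12
ee_pos: [0.5655, 0.0156, 0.089]
orientation: [0.53, 0.468, -0.53, 0.468]
force: [-0.8, 0.5, -0.5]
opening: 0.0692
```

Emit:
{"op": "arm_command", "data": {
  "moves": [
    [-10,0,0,0,0],
    [-30,0,0,0,0],
    [-60,0,0,0,0],
    [-100,0,0,0,0],
    [-120,0,-20,0,0],
    [-120,0,-20,0,0],
    [-120,0,-20,0,0]
  ]
}}

```text
clock: 20.7
ee_pos: [0.5694, 0.036, 0.2119]
orientation: [0.531, 0.467, -0.529, 0.469]
force: [-0.3, 0.0, -0.9]
opening: 0.0851
```

```bash
python3 - <<'E'
from h import *
plan([.565,.0153,.1],-7.4)
c=grab('wrist','w19');grab('top','top1')
plan([.565,.0153,.1],-7.4)
E
```

```text
t=20.70 TCP [0.5694 0.036  0.2119] yaw -7.1 tilt [ 0.005 -0.    -1.   ] j6 5.6 F [-0.3  0.  -0.9] open 0.0851 | shift [111.9  -2.3  21.1] turn 0.3
t=20.80 TCP [0.5674 0.0353 0.2083] yaw -7.2 tilt [-0.001 -0.    -1.   ] j6 5.6 F [-1.1  0.4 -0.4] open 0.0851 | shift [108.3   0.2  20.1] turn 0.2
```

View pics/w19.png

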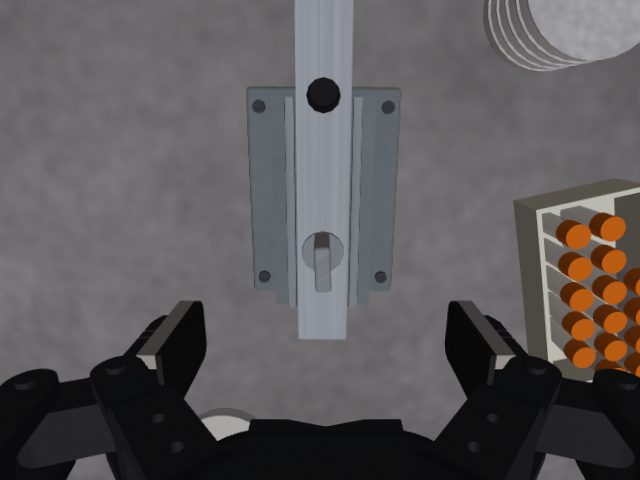

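View pics/top1.png

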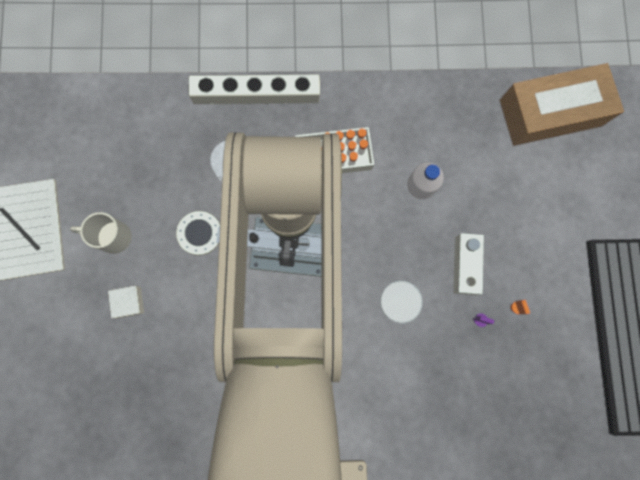

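The wrist view shows the screw seated, with the fin (~(322,262)) in line with the arm and the knob at (323,95). In the top view the bystanders are where they were. I'll check the heights and the bar position numerically.

```bash
python3 - <<'E'
from h import *
c=grab('wrist','w20')
a=cv2.resize(c['color'][220:310,270:380],None,fx=6,fy=6,interpolation=cv2.INTER_CUBIC);cv2.imwrite('pics/w20z.png',a)
D=c['depth']
for u,v in((311,256),(334,256),(323,280),(323,150),(323,95)): print((u,v),dpt(c,u,v).round(4))
print('knob',onz(c,323,95,.102))
E
```

```text
(311, 256) [0.5543 0.0153 0.073 ]
(334, 256) [0.5708 0.025  0.1077]
(323, 280) [0.5624 0.011  0.1092]
(323, 150) [0.5716 0.0855 0.069 ]
(323, 95) [0.5758 0.1175 0.1034]
knob [0.57580554 0.11762665 0.102     ]
```

View pics/w20z.png

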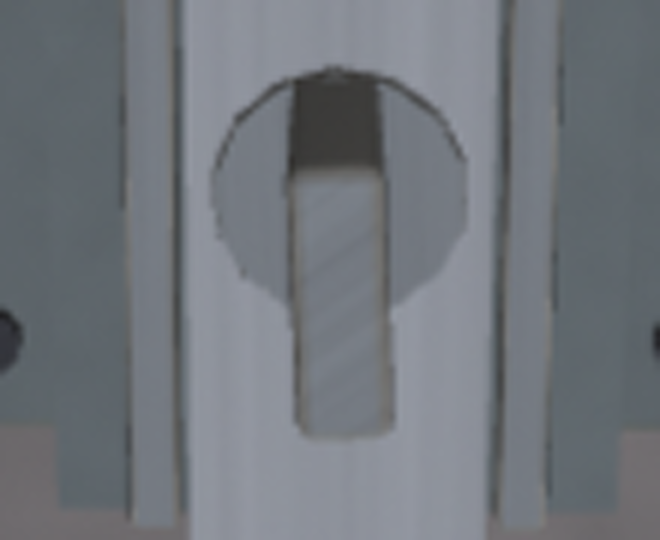

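```bash
python3 -c "
from h import *
print(manip.close_job())"
```

```text
the job is handed in; nothing more can be done
None
```

The job is handed in, at about 21 s of the 72 s allowed. No verdict was reported.

**What I did**
- I gripped the arm's knob and slid the arm about 40 mm to its stop, where the force jumped to about 15 N.
- I took the fin screw from the rack, checked it over the hole with the wrist camera and lowered it through both holes until it met the receiver.
- I turned it clockwise with about 5–9 N of wrist force. It dropped into the slot roughly 20–40° before the fin came in line with the arm.
- I lowered the collar onto the arm, turned the fin in line, let go and lifted clear.

**Last checks**
- **Collar:** flush. Its top measured 73.0 mm, against 69.0 mm for the arm's top, and it is 4 mm thick.
- **Fin:** in line with the arm in the close-up, within a few degrees.
- **Hand:** clear above the screw, and wrist force about zero.
- **Bystanders:** the other screw, bottle, single dish, mug and note block looked unmoved in the top view. The stacked dishes were partly hidden by the robot there.

**Readings that disagreed**
- **Knob position:** the final estimate was about 3 mm off the earlier one. The earlier reading came just after the tool stopped, so I put it down to the tool still settling; I did not re-measure how far home the arm is after fitting the screw.
- **Tool pose:** readings varied by 1–2 mm just after moves.
- **Knob grip:** the tool sat about 5 mm off centre on the knob, which did not hinder the push.

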